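# Weigh out steel rings on a sprung bench scale

## Task

Weigh out a batch of steel rings on the bench scale: one ring at a time, thread it over the peg on the pan, easing it down by feel until it lies flat, and let go, reading the pointer after each ring. Stop when the pointer rests between the two ledges of the gauge, and leave the remaining rings, and the nut and wooden offcut lying among them, where they are. Be gentle: do not drop the rings and do not force the pan down far below the lower ledge.

Things in the scene. Friction and masses are not known exactly. Their poses are not given: they have to be found in the camera images.
- scale: Sprung bench scale, fixed: grey base 150 x 140 x 28 mm, origin under its centre, on the pan's vertical axis. On the pan stands a steel peg, 20 mm thick, 52 mm tall: 36 mm cylinder, then a 16 mm cone to a 4 mm tip. The peg is always 9 mm off the pan's centre, in a direction that differs each time and no pose tells. It is stiff sideways; it yields only downwards, with the pan's spring.
- pan_centre (a point): Centre of the pan's flat upper face (aluminium disc, 110 mm across, 4 mm thick), on the scale's axis, 115 mm above the bench at joint value 0; it sinks with the pan. The pan does not turn in use. A ring lowered straight over this point catches on the peg's cone and pushes the pan down; the cone pushes the ring sideways, towards the peg's axis, which tells where to move.
- pointer (a point): Middle of the tip of the thin aluminium pointer (2 mm thick) that the pan carries, 89 mm from the axis along the scale's +y; it sinks with the pan, 2 mm lower than the pan's face.
- gauge_mid (a point): Middle of the 10.5 mm gap between two small aluminium ledges on the +x face of the gauge, a dark upright plate beside the pan (66 to 102 mm from the axis along the scale's +y, top 120 mm above the bench). The ledges are set at another height each time (level with the pointer at joint values 0.018 to 0.029) and stay there. The pointer clears both ledges when within 4.25 mm of this height.
- pan (a joint): How far the pan has sunk, m: 0 top, 0.048 stop. Spring 0.23 N/mm: each ring sinks it 7 mm. With no ring it rests at about 0.005. Two or three rings bring the pointer between the ledges, as these are set. Beyond 0.042 the pan is being forced. Settles in about 0.5 s.
- ring1_centre (a point): Centre (half-way up) of one of four equal flat steel rings lying on the bench: 54 mm outer diameter, 26 mm bore, 12 mm thick, 166 g; z is the ring's axis. Any of them will do. Seated rings stack on the peg: centres 6, 18, 30 mm above the pan's face.
- ring2_centre (a point): Centre (half-way up) of one of four equal flat steel rings lying on the bench: 54 mm outer diameter, 26 mm bore, 12 mm thick, 166 g; z is the ring's axis. Any of them will do. Seated rings stack on the peg: centres 6, 18, 30 mm above the pan's face.
- ring3_centre (a point): Centre (half-way up) of one of four equal flat steel rings lying on the bench: 54 mm outer diameter, 26 mm bore, 12 mm thick, 166 g; z is the ring's axis. Any of them will do. Seated rings stack on the peg: centres 6, 18, 30 mm above the pan's face.
- ring4_centre (a point): Centre (half-way up) of one of four equal flat steel rings lying on the bench: 54 mm outer diameter, 26 mm bore, 12 mm thick, 166 g; z is the ring's axis. Any of them will do. Seated rings stack on the peg: centres 6, 18, 30 mm above the pan's face.
- nut_centre (a point): Centre of a big dark hex nut, 46 mm across flats, 20 mm high, lying among the rings; a bystander, to be left alone.
- offcut_centre (a point): Centre of a wooden offcut 50 x 34 x 22 mm lying among the rings; a bystander, to be left alone.
Things that resemble listed ones, but are neither listed nor needed, are in the scene too. What is shaped like the part that bears ring1_centre but orange is not meant.

How it is judged (in metres and radians):
On the way:
1. the first ring lies flat on the pan around the peg, let go, the other three still on the bench, the pan at rest above the upper ledge ((((horizontal distance between ring1_centre and pan_centre below 0.015 m and z of ring1_centre in the frame of pan_centre between 0 and 0.036 m and angle between ring1_centre's own z axis and vertical below 0.12 rad) and contact force between ring1 and the fingers below 0.1 N and linear speed of ring1 below 0.02 m/s and (height (world z) of ring2_centre below 0.012 m and distance of ring2_centre from where it was at the start of the episode below 0.05 m) and (height (world z) of ring3_centre below 0.012 m and distance of ring3_centre from where it was at the start of the episode below 0.05 m) and (height (world z) of ring4_centre below 0.012 m and distance of ring4_centre from where it was at the start of the episode below 0.05 m)) or ((horizontal distance between ring2_centre and pan_centre below 0.015 m and z of ring2_centre in the frame of pan_centre between 0 and 0.036 m and angle between ring2_centre's own z axis and vertical below 0.12 rad) and contact force between ring2 and the fingers below 0.1 N and linear speed of ring2 below 0.02 m/s and (height (world z) of ring1_centre below 0.012 m and distance of ring1_centre from where it was at the start of the episode below 0.05 m) and (height (world z) of ring3_centre below 0.012 m and distance of ring3_centre from where it was at the start of the episode below 0.05 m) and (height (world z) of ring4_centre below 0.012 m and distance of ring4_centre from where it was at the start of the episode below 0.05 m)) or ((horizontal distance between ring3_centre and pan_centre below 0.015 m and z of ring3_centre in the frame of pan_centre between 0 and 0.036 m and angle between ring3_centre's own z axis and vertical below 0.12 rad) and contact force between ring3 and the fingers below 0.1 N and linear speed of ring3 below 0.02 m/s and (height (world z) of ring1_centre below 0.012 m and distance of ring1_centre from where it was at the start of the episode below 0.05 m) and (height (world z) of ring2_centre below 0.012 m and distance of ring2_centre from where it was at the start of the episode below 0.05 m) and (height (world z) of ring4_centre below 0.012 m and distance of ring4_centre from where it was at the start of the episode below 0.05 m)) or ((horizontal distance between ring4_centre and pan_centre below 0.015 m and z of ring4_centre in the frame of pan_centre between 0 and 0.036 m and angle between ring4_centre's own z axis and vertical below 0.12 rad) and contact force between ring4 and the fingers below 0.1 N and linear speed of ring4 below 0.02 m/s and (height (world z) of ring1_centre below 0.012 m and distance of ring1_centre from where it was at the start of the episode below 0.05 m) and (height (world z) of ring2_centre below 0.012 m and distance of ring2_centre from where it was at the start of the episode below 0.05 m) and (height (world z) of ring3_centre below 0.012 m and distance of ring3_centre from where it was at the start of the episode below 0.05 m))) and z of pointer in the frame of gauge_mid above 0.0045 m), for 0.2 s.
At the end, for the whole second after the job is handed in: Pan at rest, pointer within 4.5 mm of the height of the gap's middle; every ring either flat around the peg (centre within 15 mm of the pan axis, under 36 mm above the pan face, tilt under 0.12 rad) or on the bench within 50 mm of its start; all released and at rest (z of pointer in the frame of gauge_mid between -0.0045 and 0.0045 m and velocity of joint pan between -0.004 and 0.004 m/s and ((horizontal distance between ring1_centre and pan_centre below 0.015 m and z of ring1_centre in the frame of pan_centre between 0 and 0.036 m and angle between ring1_centre's own z axis and vertical below 0.12 rad) or (height (world z) of ring1_centre below 0.012 m and distance of ring1_centre from where it was at the start of the episode below 0.05 m)) and ((horizontal distance between ring2_centre and pan_centre below 0.015 m and z of ring2_centre in the frame of pan_centre between 0 and 0.036 m and angle between ring2_centre's own z axis and vertical below 0.12 rad) or (height (world z) of ring2_centre below 0.012 m and distance of ring2_centre from where it was at the start of the episode below 0.05 m)) and ((horizontal distance between ring3_centre and pan_centre below 0.015 m and z of ring3_centre in the frame of pan_centre between 0 and 0.036 m and angle between ring3_centre's own z axis and vertical below 0.12 rad) or (height (world z) of ring3_centre below 0.012 m and distance of ring3_centre from where it was at the start of the episode below 0.05 m)) and ((horizontal distance between ring4_centre and pan_centre below 0.015 m and z of ring4_centre in the frame of pan_centre between 0 and 0.036 m and angle between ring4_centre's own z axis and vertical below 0.12 rad) or (height (world z) of ring4_centre below 0.012 m and distance of ring4_centre from where it was at the start of the episode below 0.05 m)) and linear speed of each of ring1, ring2, ring3, ring4 below 0.02 m/s and contact force between each of ring1, ring2, ring3, ring4 and the fingers below 0.1 N); the robot touches nothing.
It fails at once if the pan is forced down to more than 0.042 (value of joint pan above 0.042 m).
It fails at once if the gripper itself pushes on the scale with more than 6 N (contact force between scale and the fingers above 6 N).
It fails at once if a ring is dropped onto the scale (falls free at over 0.4 m/s) ((linear speed of ring1 above 0.4 m/s and horizontal distance between ring1_centre and pan_centre below 0.05 m and contact force between ring1 and the fingers below 0.1 N) or (linear speed of ring2 above 0.4 m/s and horizontal distance between ring2_centre and pan_centre below 0.05 m and contact force between ring2 and the fingers below 0.1 N) or (linear speed of ring3 above 0.4 m/s and horizontal distance between ring3_centre and pan_centre below 0.05 m and contact force between ring3 and the fingers below 0.1 N) or (linear speed of ring4 above 0.4 m/s and horizontal distance between ring4_centre and pan_centre below 0.05 m and contact force between ring4 and the fingers below 0.1 N)).
It fails at once if a ring is pushed against the scale with more than 20 N (contact force between any of ring1, ring2, ring3, ring4 and scale above 20 N).
It fails at once if the nut or the offcut is moved by more than 30 mm (distance of any of nut_centre, offcut_centre from where it was at the start of the episode above 0.03 m).
It also fails if it takes over 72 s, if anything falls off the work surface, if the arm or the gripper's body presses on something with over 40 N, if the wrist force passes 120 N, or if a joint passes its speed limit or range.

## Robot

A 6-joint arm with a two-finger parallel gripper is mounted at the origin on the work surface. World frame = base frame: x ahead of the robot, y to its left, z up, the work surface at z = 0. Lengths are in m, angles in degrees, forces in N, time in s.
With the tool pointing down it reaches from about 0.375 to 0.75 m from the base axis. Payload 9 kg.
Tool frame: the origin (TCP) lies where the fingers leave the gripper's body, on its centre line; the fingertips stand 73 mm ahead of it and the grasp point (between the pads) lies 54 mm ahead of it (robot.tip_reach is the distance from the TCP to the fingertips, in m); z points along the fingers, y is the line along which they close (so a half turn about z gives the same grasp; the last joint's range is limited). The gripper opens to 85 mm and grips with 20 to 120 N. Pads are 22 mm wide; open, the fingers measure 114 mm over their backs; the gripper's body (76 mm by 85 mm) begins 54 mm behind the grasp point. The pads swing forward as they close: fully open they stand 13 mm farther back than shut.
Start: joints at [-78.822, 5.964, 5.575, 89.605, 0, 77.527], TCP at [0.241, -0.55, 0.304] pointing down, gripper open.
Joint ranges: [-171.21, 171.21], [-48.23, 106.86], [-62.78, 66.21], [-105.2, 120.99], [-86.42, 89.51], [-180, 180]. Speed limits (degrees/s): [127.2, 127.2, 147.25, 180, 180, 180].

## Interface

Orientations are given as [roll, pitch, yaw] about the fixed x, y, z axes, in that order (R = Rz(yaw) Ry(pitch) Rx(roll)).
In Python, from plant import robot gives the robot as it stands. Calls block until the motion is done:
- robot.move_pose(position, orientation): joint-space move of the TCP to a pose.
- robot.line_to(position, vel=0.15, rotation=None, guard=None): straight line of the TCP; rotation=None keeps the orientation; vel is the mean speed in m/s. With guard (N) it stops when the force on the tool has changed by that much, and returns True; else False.
- robot.goto_joints(angles): joint-space move.
- robot.set_gripper(opening): finger opening in m; the grip force is fixed at half the most; returns when the fingers have stopped.
- robot.pause(seconds).
- robot.ik(position, orientation): joint angles nearest the present ones, or None.
- robot.observe(): the state.
- robot.grab_frame(name): name is "scene" or "top" or "wrist"; returns the picture (400x640x3 uint8, blue, green, red); there is no depth.
- robot.get_calibration(name): a dict with "vertical_fov" (degrees; the focal length in pixels is half the picture's height over the tangent of half this angle, whatever the lens; pixels are square), "cx", "cy" (the principal point, pixels), "rvec" (rotation vector, rad) and "tvec" (3), from world to camera coordinates, as OpenCV has them. Camera axes: x right, y down, z forward; pixel columns grow to the right and rows downward; lengths in m; the calibration is good to about 2 mm. A picture is of the moment at which its call begins: read the wrist's pose just before it. get_calibration takes no time and is no camera call; for the wrist camera it gives the pose at the moment of the call.
A pose or a line that the arm cannot do raises robot.IKError and nothing moves.
- robot.job_done(): hands the job in; it is judged then, once.
The state is a dict: "time": time; "q": joint angles; "qvel": joint speeds; "joint_torque": joint torques, N m; "tool_pos": TCP position; "tcp_rot": TCP orientation; "ft_force": force on the tool from outside, world axes, zero at the start; "torque": the same for the moment, N m; "gripper_width": finger opening in m; "gripper_force": force on a finger pad.
Only numpy, scipy, OpenCV 4.12 (cv2) and the standard library are available. Lean on these libraries where they do the work, as an engineer would, in place of code of your own. Each camera call takes 0.05 s, during which the arm holds its last target. There are 200 camera calls.

## Working session

There is one attempt and no reset: what is moved stays moved. The work goes in short steps, each a Python script; the robot and the scene stay as the last script left them, time stands still between calls to the robot, and variables do not carry over. Pictures are saved under pics/ and viewed, at most 10 in all, crops included, and the job is handed in when it is done.

```bash
mkdir -p pics; ls; python3 - <<'E'
from plant import robot
import cv2
for n in ("scene","top"):
    im=robot.grab_frame(n); cv2.imwrite(f"pics/{n}0.png",im)
    print(n,robot.get_calibration(n))
o=robot.observe();print(o['time'],o['tool_pos'],o['tcp_rot'],o['ft_force'],o['gripper_width'])
E
```

```text
pics
scene {'vertical_fov': 50.6208948497503, 'cx': 323.5412832420955, 'cy': 201.67844536310687, 'rvec': array([ 2.1475764 ,  0.79303945, -0.39797553]), 'tvec': array([-0.40158812, -0.14311151,  1.60458573])}
top {'vertical_fov': 54.383883382511144, 'cx': 323.7380158235747, 'cy': 202.31371830145724, 'rvec': array([ 2.14665648, -2.12004346,  0.18369346]), 'tvec': array([-0.02955682,  0.52664159,  0.92433166])}
0.1 [ 0.24066581 -0.54939866  0.30320397] [-1.79934628e+02 -1.33484744e-02  2.36506227e+01] [ 0.33345679 -0.06940151  0.46329493] 0.08514703454723703
```

View pics/top0.png

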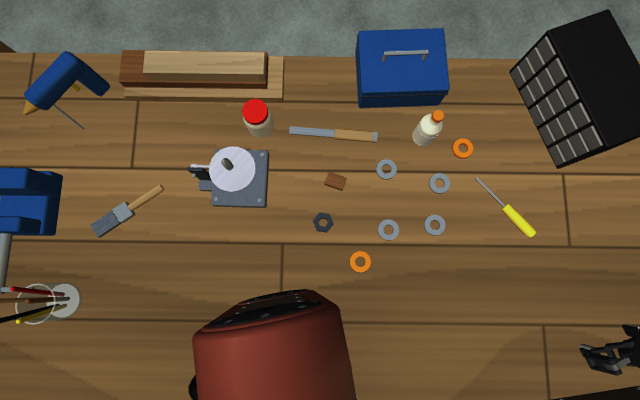

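View pics/scene0.png

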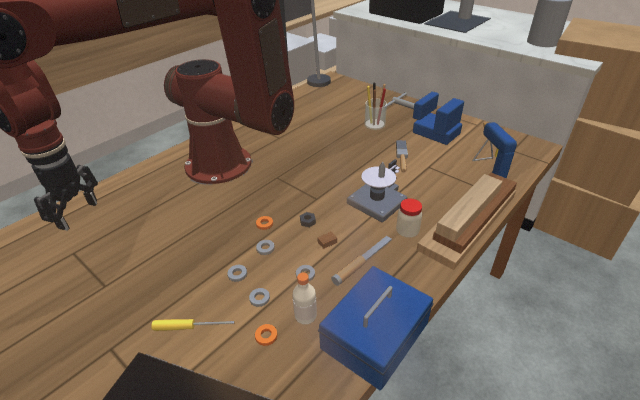

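Top view: grey rings at (386,169), (439,183), (434,225) and (388,229). The lookalikes are orange rings at (462,148) and (360,262), the dark nut at (323,222) and the offcut at (335,181). The pan is at about (232,170), with the gauge and pointer on the left near (202,180). I choose the grey rings and check them and the scale in one enlarged crop.

```bash
cat > h.py <<'E'
import numpy as np, cv2
from plant import robot
def cam(n):
    c=robot.get_calibration(n); f=200/np.tan(np.radians(c['vertical_fov']/2))
    return np.array([[f,0,c['cx']],[0,f,c['cy']],[0,0,1]]),np.array(c['rvec'],float),np.array(c['tvec'],float)
def proj(P,C):
    return cv2.projectPoints(np.array(P,float).reshape(-1,1,3),C[1],C[2],C[0],None)[0].reshape(-1,2)
def unproj(uv,z,C):
    K,r,t=C; R=cv2.Rodrigues(r)[0]; o=-R.T@t
    d=R.T@np.linalg.inv(K)@np.array([uv[0],uv[1],1.])
    return o+d*(z-o[2])/d[2]
E
python3 - <<'E'
from h import *
im=cv2.imread('pics/top0.png');C=cam('top')
a=cv2.resize(im[140:215,180:280],None,fx=4,fy=4,interpolation=2)
b=cv2.resize(im[150:250,310:460],None,fx=4,fy=4,interpolation=2)
o=np.zeros((600,800,3),np.uint8);o[:300,:400]=a; 
s=cv2.imread('pics/scene0.png');s=cv2.resize(s[150:225,340:440],None,fx=4,fy=4,interpolation=2);o[:300,400:]=s
o[300:,:450]=cv2.resize(b,(450,300))
cv2.imwrite('pics/crop1.png',o)
# grey ring fits
hsv=cv2.cvtColor(im,cv2.COLOR_BGR2HSV)
for u,v in [(386,169),(439,183),(434,225),(388,229)]:
    p=hsv[v-16:v+17,u-16:u+17]; m=((p[...,1]<60)&(p[...,2]>90)).astype(np.uint8)
    cs,_=cv2.findContours(m,cv2.RETR_EXTERNAL,cv2.CHAIN_APPROX_NONE); c=max(cs,key=cv2.contourArea)
    e=cv2.fitEllipse(c); uv=(e[0][0]+u-16,e[0][1]+v-16)
    w=unproj(uv,.010,C); print(np.round(uv,1),np.round(e[1],1),np.round(w,4),np.hypot(*w[:2]))
print('pan 110mm px at z=.11 etc', unproj((232,170),.11,C), [np.round(unproj(p,0.011,C),3) for p in [(323,222),(335,181)]])
E
```

```text
[386.2 168.6] [19.1 20. ] [ 0.6246 -0.1855  0.01  ] 0.6516092305887208
[439.1 182.7] [19.3 20.1] [ 0.5887 -0.3228  0.01  ] 0.6714004057797739
[434.2 224.5] [19.6 20.7] [ 0.479  -0.3063  0.01  ] 0.5686103329144782
[388.  229.2] [20.1 20.4] [ 0.4653 -0.1877  0.01  ] 0.5017870416305209
pan 110mm px at z=.11 etc [0.59016308 0.19376601 0.11      ] [array([ 0.482, -0.022,  0.011]), array([ 0.589, -0.052,  0.011])]
```

View pics/crop1.png

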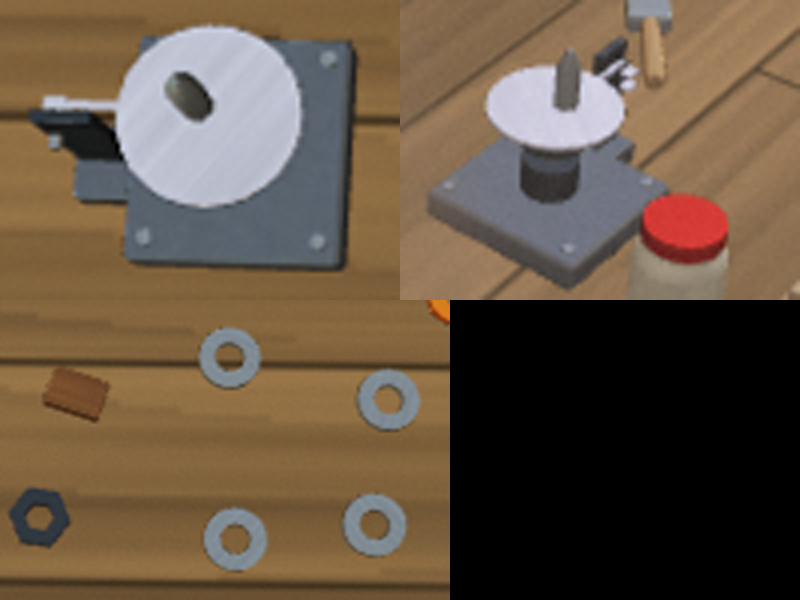

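The crop shows four plain grey rings with round bores, distinct from the hex nut and the offcut. The pan centre is at about (232,169) in the top picture, with the peg tip up-left of it at about (224,160). The pointer runs left on the gauge's upper (+x) face.

Next I compute the wrist camera mount and a view pose for the scale.

```bash
cat >> h.py <<'E'
from scipy.spatial.transform import Rotation as Ro
def tcpcam():  # camera pose in tool frame (R columns cam axes), offset
    o=robot.observe(); K,r,t=cam('wrist'); R=cv2.Rodrigues(r)[0]; c=-R.T@t
    T=Ro.from_euler('xyz',o['tcp_rot'],degrees=True).as_matrix()
    return T.T@R.T, T.T@(c-np.array(o['tool_pos']))
E
python3 - <<'E'
from h import *
A,b=tcpcam();print(A.round(3),b.round(4),robot.tip_reach, cam('wrist')[0].round(1).tolist())
C=cam('top');
print('tip',unproj((224.3,160.2),.162,C),'pan',unproj((231.9,168.9),.11,C),'pointer',unproj((192.3,165.5),.108,C),'jar lid',unproj((255,112),.10,C))
# search camera poses with line of sight to gauge from +x side
G=np.array([.61,.28,.095]); sols=[]
for az in range(-80,100,10):
  for el in (15,25,35):
    for d in (.16,.2,.25,.3):
      for roll in range(0,360,30):
        dirv=np.array([np.cos(np.radians(az))*np.cos(np.radians(el)),np.sin(np.radians(az))*np.cos(np.radians(el)),np.sin(np.radians(el))])
        c=G+d*dirv; z=-dirv; x=np.cross(z,[0,0,1]);x/=np.linalg.norm(x);y=np.cross(z,x)
        Rc=np.c_[x,y,z]@Ro.from_euler('z',roll,degrees=True).as_matrix()
        T=Rc@A.T; p=c-T@b
        e=Ro.from_matrix(T).as_euler('xyz',degrees=True)
        q=robot.ik(p,e)
        if q is not None and p[2]>.12: sols.append((az,el,d,roll,p.round(3).tolist(),e.round(1).tolist(),(T@[0,0,.073]+p).round(3).tolist(),np.round(q,0).tolist()))
print(len(sols))
for s in sols[:40]: print(s)
E
```

```text
[[ 0.001 -0.954 -0.301]
 [ 1.     0.     0.001]
 [-0.001 -0.301  0.954]] [ 0.0763 -0.0001 -0.0709] 0.0726 [[295.7, 0.0, 315.9], [0.0, 295.7, 198.8], [0.0, 0.0, 1.0]]
tip [0.59909207 0.19942635 0.162     ] pan [0.59282292 0.19413993 0.11      ] pointer [0.60039113 0.28850046 0.108     ] jar lid [0.73916041 0.14765701 0.1       ]
266
(-80, 15, 0.16, 120, [0.577, 0.213, 0.138], [-115.1, 22.5, -16.6], [0.584, 0.28, 0.109], [-13.0, 15.0, -18.0, 73.0, 66.0, -173.0])
(-80, 15, 0.16, 150, [0.594, 0.221, 0.156], [-135.9, 46.1, -36.6], [0.594, 0.284, 0.12], [-11.0, 19.0, -8.0, 80.0, 58.0, -144.0])
(-80, 15, 0.16, 180, [0.619, 0.227, 0.163], [180.0, 57.5, -80.1], [0.609, 0.288, 0.123], [-8.0, 32.0, 9.0, 93.0, 53.0, -122.0])
(-80, 15, 0.16, 210, [0.645, 0.23, 0.156], [135.9, 46.0, -123.4], [0.623, 0.289, 0.12], [-7.0, 49.0, 30.0, 109.0, 51.0, -102.0])
(-80, 15, 0.2, 90, [0.578, 0.167, 0.123], [-104.3, -4.4, -7.0], [0.588, 0.237, 0.105], [-19.0, 28.0, -10.0, 89.0, 72.0, 136.0])
(-80, 15, 0.2, 120, [0.583, 0.175, 0.148], [-115.1, 22.5, -16.6], [0.591, 0.241, 0.12], [-17.0, 19.0, -13.0, 82.0, 65.0,
[... 3693 characters left out ...]
.622, 0.212, 0.16], [-12.0, 28.0, 13.0, 97.0, 43.0, -121.0])
(-80, 25, 0.25, 210, [0.657, 0.161, 0.203], [144.7, 38.4, -117.5], [0.637, 0.213, 0.156], [-11.0, 44.0, 32.0, 111.0, 41.0, -98.0])
(-80, 25, 0.3, 60, [0.601, 0.075, 0.16], [-108.7, -34.0, 5.1], [0.608, 0.145, 0.141], [-27.0, 37.0, 5.0, 110.0, 64.0, 89.0])
(-80, 25, 0.3, 90, [0.592, 0.084, 0.183], [-113.9, -7.3, -6.0], [0.603, 0.15, 0.154], [-26.0, 22.0, -6.0, 95.0, 61.0, 136.0])
(-80, 25, 0.3, 120, [0.597, 0.096, 0.207], [-124.5, 17.8, -19.9], [0.606, 0.157, 0.167], [-23.0, 15.0, -7.0, 90.0, 55.0, 176.0])
(-80, 25, 0.3, 150, [0.614, 0.107, 0.224], [-144.7, 38.4, -42.5], [0.616, 0.163, 0.177], [-19.0, 19.0, 2.0, 93.0, 47.0, -152.0])
```

```bash
cat >> h.py <<'E'
def campose(G,az,el,d,roll):
    A=np.array([[0,-.954,-.3],[1,0,0],[0,-.3,.954]]);u,_,v=np.linalg.svd(A);A=u@v;b=np.array([.0763,0,-.0709])
    a,e=np.radians([az,el]); dv=np.array([np.cos(a)*np.cos(e),np.sin(a)*np.cos(e),np.sin(e)])
    c=np.array(G)+d*dv; z=-dv; x=np.cross(z,[0,0,1]);x/=np.linalg.norm(x);y=np.cross(z,x)
    T=np.c_[x,y,z]@Ro.from_euler('z',roll,degrees=True).as_matrix()@A.T; p=c-T@b
    return p,Ro.from_matrix(T).as_euler('xyz',degrees=True),p+T@[0,0,.073]
E
python3 - <<'E'
from h import *
G=[.6,.255,.10]
for az in range(-60,100,20):
  for el in (25,35,45,55):
    for d in (.2,.25,.3):
      for roll in range(0,360,45):
        p,e,t=campose(G,az,el,d,roll); q=robot.ik(p,e)
        if q is not None and min(p[2],t[2])>.18: print(az,el,d,roll,p.round(3),t.round(3),np.round(q).astype(int).tolist())
E
```

```text
-60 35 0.3 90 [0.641 0.081 0.22 ] [0.632 0.141 0.18 ] [-20, 38, 23, 111, 47, 122]
-60 35 0.3 135 [0.644 0.106 0.25 ] [0.633 0.156 0.197] [-15, 31, 22, 105, 38, 178]
-60 35 0.3 180 [0.671 0.132 0.262] [0.649 0.171 0.204] [-9, 45, 44, 115, 28, -136]
-60 45 0.25 180 [0.638 0.189 0.249] [0.621 0.218 0.184] [-3, 31, 26, 101, 23, -126]
-60 45 0.3 45 [0.655 0.086 0.222] [0.639 0.146 0.184] [-19, 48, 35, 120, 45, 74]
-60 45 0.3 90 [0.629 0.101 0.248] [0.624 0.155 0.199] [-18, 26, 14, 102, 43, 130]
-60 45 0.3 135 [0.63  0.131 0.274] [0.624 0.172 0.214] [-11, 20, 13, 97, 32, -175]
-60 45 0.3 180 [0.656 0.158 0.285] [0.639 0.188 0.22 ] [-5, 34, 34, 107, 22, -128]
-60 55 0.25 135 [0.599 0.183 0.252] [0.599 0.215 0.186] [-4, 8, 0, 84, 25, -166]
-60 55 0.25 180 [0.625 0.212 0.26 ] [0.614 0.231 0.191] [2, 23, 20, 95, 15, -119]
-60 55 0.25 225 [0.662 0.22  0.252] [0.635 0.236 0.186] [3, 50, 54, 115, 14, -78]
-60 55 0.3 45 [0.643 0.107 0.251] [0.631 0.16  0.203] [-16, 35, 25, 110, 41, 82]
-60 55 0.3 90 [0.615 0.125 0.272] [0.614 0.171 0.215] [-14, 14, 6, 93, 37, 138]
-60 55 0.3 135 [0.614 0.159 0.292
[... 620 characters left out ...]
72]
-40 55 0.3 180 [0.66  0.205 0.301] [0.643 0.219 0.232] [2, 38, 43, 108, 12, -139]
-20 55 0.25 135 [0.645 0.2   0.252] [0.625 0.224 0.186] [0, 36, 34, 105, 19, 155]
-20 55 0.25 180 [0.646 0.238 0.26 ] [0.626 0.246 0.191] [7, 41, 43, 108, 8, -154]
-20 55 0.3 135 [0.672 0.19  0.292] [0.652 0.214 0.227] [-1, 43, 48, 112, 19, 155]
-20 55 0.3 180 [0.673 0.228 0.301] [0.653 0.236 0.232] [6, 50, 61, 116, 8, -155]
0 55 0.25 135 [0.662 0.219 0.252] [0.634 0.234 0.186] [3, 51, 54, 115, 13, 139]
0 55 0.25 180 [0.649 0.255 0.26 ] [0.627 0.255 0.191] [10, 47, 52, 112, 3, -171]Traceback (most recent call last):
  File "<stdin>", line 7, in <module>
ValueError: time passes only in moves, steps and waits
```

```bash
python3 - <<'E'
from h import *
p,e,t=campose([.6,.255,.10],-60,45,.3,180)
robot.move_pose(p,e)
C=cam('wrist'); im=robot.grab_frame('wrist'); cv2.imwrite('pics/w1.png',im); np.save('w1.npy',np.array([*C[1],*C[2]]))
uv=proj([.6,.27,.095],C)[0]; print(uv, proj([[.599,.199,.162],[.593,.194,.11]],C), robot.observe()['time'])
x,y=(uv-[50,50]).astype(int)
o=np.zeros((600,800,3),np.uint8); o[:400,:640]=im
o[:,400:]=0; o[:250,:400]=cv2.resize(im,(400,250)); o[:400,400:]=cv2.resize(im[y:y+100,x:x+100],(400,400),interpolation=2)
cv2.imwrite('pics/w1c.png',o); print(x,y)
E
```

```text
[307.98353759 204.55447202] [[353.09905524 212.49108826]
 [356.71997301 167.42257061]] 3.1583
257 154
```

View pics/w1c.png

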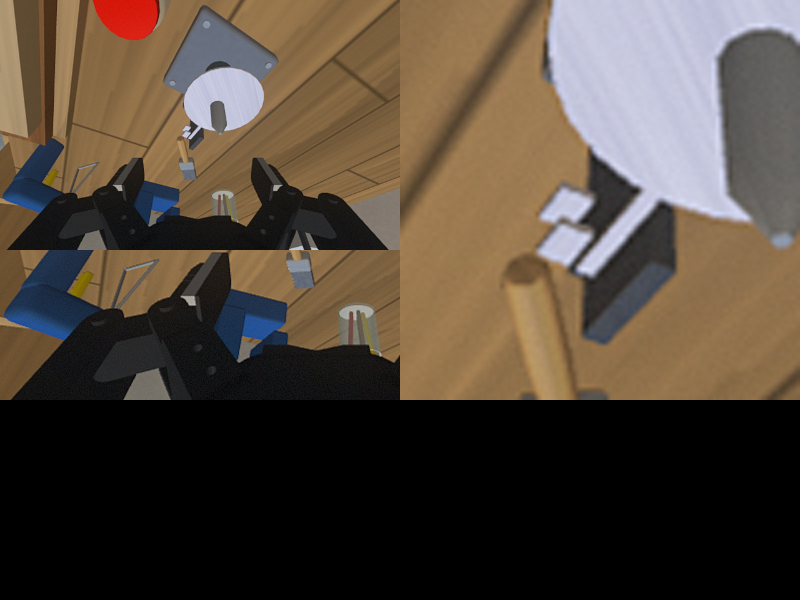

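The picture is upside down. The peg tip is at (354,213.5), against a predicted (353,212.5) from the top view, so the peg tip is near (0.599, 0.199). The two ledges are near (299,215) and (299,205), and the pointer tip is near (303,221), above the upper ledge. Next I pick the nearest ring, (0.625, -0.186), correcting its position from the hover.

```bash
cat >> h.py <<'E'
def findring(guess,z=.012,r=45):
    C=cam('wrist'); im=robot.grab_frame('wrist'); u,v=proj([*guess,z],C)[0].astype(int)
    x0,y0=max(u-r,0),max(v-r,0); p=im[y0:v+r,x0:u+r]; h=cv2.cvtColor(p,cv2.COLOR_BGR2HSV)
    m=((h[...,1]<60)&(h[...,2]>90)).astype(np.uint8); m=cv2.morphologyEx(m,cv2.MORPH_OPEN,np.ones((3,3)))
    cs,_=cv2.findContours(m,cv2.RETR_EXTERNAL,cv2.CHAIN_APPROX_NONE); c=max(cs,key=cv2.contourArea)
    c=c.reshape(-1,2)+[x0,y0]; w=np.array([unproj(q,z,C)[:2] for q in c])
    (cx,cy),rad=cv2.minEnclosingCircle((w*1000).astype(np.float32))
    A=np.c_[2*w,np.ones(len(w))]; s=np.linalg.lstsq(A,(w**2).sum(1),rcond=None)[0]
    return s[:2],np.sqrt(s[2]+s[:2]@s[:2]),im
YAW=-90
def pick(guess):
    robot.move_pose([*guess,.20],[180,0,YAW])
    g,rad,im=findring(guess); print('ring',g.round(4),'r',rad.round(4))
    if abs(rad-.027)>.003 or np.hypot(*(g-guess))>.012: return None
    robot.set_gripper(.064)
    robot.line_to([*g,.10],vel=.15)
    hit=robot.line_to([*g,.055],vel=.025,guard=3); z=robot.observe()['tool_pos'][2]
    print('hit',hit,'z',round(z,4))
    zg=z+.0045
    robot.line_to([*g,zg],vel=.05); robot.set_gripper(.04)
    f0=robot.observe(); robot.line_to([*g,.14],vel=.1); robot.pause(.2); o=robot.observe()
    print('w',o['gripper_width'],'df',(np.array(o['ft_force'])-f0['ft_force']).round(2),o['ft_force'].round(2),'t',o['time'])
    return g,zg
E
python3 - <<'E'
from h import *
for y in (90,-90):
    for P in ([.6246,-.1855,.2],[.599,.199,.2],[.4653,-.1877,.07],[.599,.199,.12]):
        robot_q=robot.ik(P,[180,0,y]); print(y,P,None if robot_q is None else np.round(robot_q))
E
```

```text
90 [0.6246, -0.1855, 0.2] [-28.  15.   5.  80.   0.  62.]
90 [0.599, 0.199, 0.2] [ 7. 12.  1. 79.  0. 97.]
90 [0.4653, -0.1877, 0.07] [-37.  -6. -31.  65.   0.  53.]
90 [0.599, 0.199, 0.12] [ 7. 14. -5. 71.  0. 97.]
-90 [0.6246, -0.1855, 0.2] [ -28.   15.    5.   80.    0. -118.]
-90 [0.599, 0.199, 0.2] [  7.  12.   1.  79.   0. -83.]
-90 [0.4653, -0.1877, 0.07] [ -37.   -6.  -31.   65.    0. -127.]
-90 [0.599, 0.199, 0.12] [  7.  14.  -5.  71.   0. -83.]
```

```bash
python3 - <<'E'
from h import *
print(pick(np.array([.6246,-.1855])))
E
```

```text
ring [ 0.6244 -0.1879] r 0.0262
hit True z 0.0666
w 0.05056078486233239 df [-0.24 -0.69 -8.25] [-0.43 -0.42 -1.52] t 8.5833
(array([ 0.62436525, -0.18794288]), np.float64(0.07112456363859976))
```

```bash
python3 - <<'E'
from h import *
im=robot.grab_frame('wrist'); cv2.imwrite('pics/w2.png',im); C=cam('wrist'); o=robot.observe(); t=o['tool_pos']
print(t, proj([[t[0],t[1],t[2]-.07],[t[0]+.027,t[1],t[2]-.06],[t[0]-.027,t[1],t[2]-.06]],C))
E
```

```text
[ 0.62406788 -0.18776727  0.13927588] [[314.26524327 257.243599  ]
 [260.22598674 267.07482823]
 [368.14751585 266.98538043]]
```

View pics/w2.png

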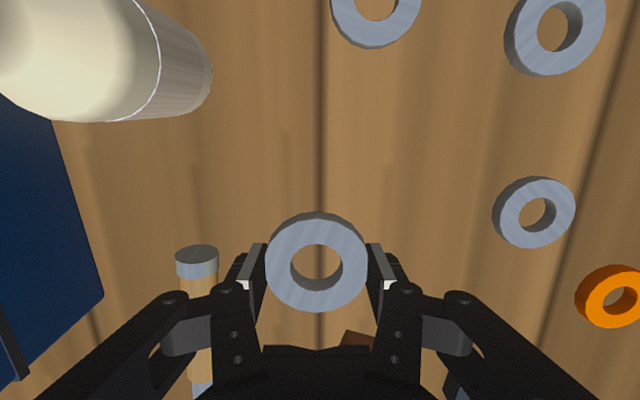

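The ring is held level between the pads with its bore clear at about (317,264), and the camera's other rings are undisturbed. Its centre sits about 1–3 mm towards -y of the tool axis. Next I lower it over the peg by feel.

```bash
cat >> h.py <<'E'
def thread(xy,zg,pan,zstart,log=True):
    """lower the held ring over the peg; pan = present height of the surface it is to lie on"""
    xy=np.array(xy,float); robot.move_pose([*xy,zstart],[180,0,YAW]); robot.pause(.3)
    f0=np.mean([robot.observe()['ft_force']],axis=0); zflat=pan+zg
    for k in range(14):
        hit=robot.line_to([*xy,zflat-.010],vel=.03,guard=1.3); robot.pause(.15)
        o=robot.observe(); d=o['ft_force']-f0; z=o['tool_pos'][2]
        print(k,hit,'z-zflat',round(z-zflat,4),'dF',d.round(2),'xy',xy.round(4),round(o['time'],1))
        if z<zflat+.001: return xy,True
        lat=d[:2]; n=np.hypot(*lat)
        robot.line_to([*xy,z+.004],vel=.05)
        if n<.1: print('no lateral'); return xy,False
        xy=xy+lat/n*.002
    return xy,False
E
python3 - <<'E'
from h import *
print(thread([.599,.2005],.0711,.110,.255))
E
```

```text
0 True z-zflat -0.0058 dF [0.9  1.26 2.2 ] xy [0.599  0.2005] 12.9
(array([0.599 , 0.2005]), True)
```

```bash
cat >> h.py <<'E'
def release():
    o=robot.observe(); p=np.array(o['tool_pos'])
    robot.set_gripper(.064); robot.pause(.6); print('rel ft',robot.observe()['ft_force'].round(2))
    robot.line_to([p[0],p[1],p[2]+.085],vel=.1); robot.set_gripper(.085)
E
python3 - <<'E'
from h import *
p=robot.observe()['tool_pos']; f=robot.observe()['ft_force']
robot.line_to([p[0]+.0006,p[1]+.0008,p[2]],vel=.02); robot.pause(.1); o=robot.observe(); print(f.round(2),o['ft_force'].round(2))
release()
p,e,t=campose([.6,.255,.10],-60,45,.27,180)
robot.move_pose(p,e); C=cam('wrist'); im=robot.grab_frame('wrist'); cv2.imwrite('pics/w3.png',im); np.save('w3.npy',np.array([*C[1],*C[2]]))
np.savez('w3c.npz',K=C[0],r=C[1],t=C[2])
u,v=proj([.6,.25,.1],C)[0].astype(int); x,y=u-60,v-70; print(x,y,robot.observe()['time'])
cv2.imwrite('pics/w3c.png',cv2.resize(im[y:y+110,x:x+140],None,fx=5,fy=5,interpolation=2))
E
```

```text
[1.49 0.66 0.64] [-0.36  0.1  -0.8 ]
rel ft [-0.43  0.26  0.33]
257 125 16.2917
```

View pics/w3c.png

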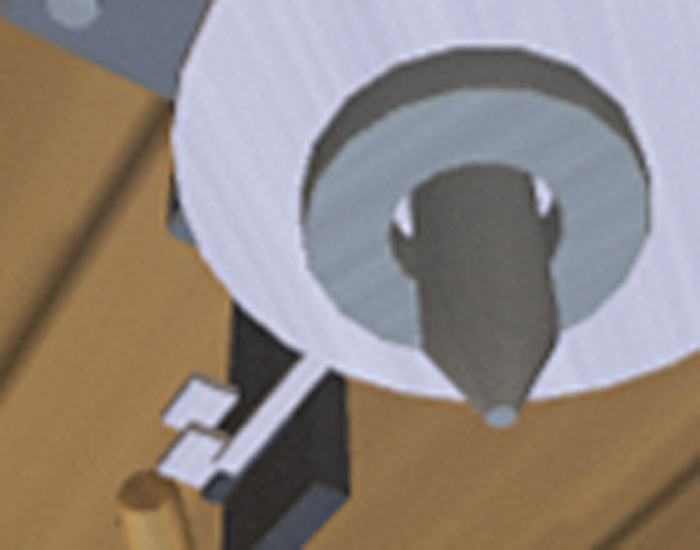

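The ring lies flat around the peg. The ledges are at crop (200,402) and (192,455), which is (297,205) and (295.4,216), and the pointer tip is at about crop (222,475), still above the upper ledge. Next I place the second ring.

```bash
python3 - <<'E'
from h import *
d=np.load('w3c.npz'); C=(d['K'],d['r'],d['t'])
px=lambda a:np.array([257+a[0]/5,125+a[1]/5])
p0=proj([.6,.2885,.101],C)[0]; print('pred ptr',p0,'seen',px((222,475)))
J=np.c_[[ (proj(np.array([.6,.2885,.101])+np.eye(3)[i]*.001,C)[0]-p0) for i in range(3)]].T; print('J px/mm',J.round(2))
print('peg tip at z .155',unproj(px((502,415)),.155,C),'ring c',unproj(px((476,217)),.115,C))
for n,a in (('up',(192,455)),('lo',(200,402))):
  dd=px(a)-px((222,475))
  for dy in (-4,-2,0,2): print(n,dy,np.linalg.solve(J[:,[0,2]],dd-J[:,1]*dy).round(1))
r=pick(np.array([.4653,-.1877])); print(r)
E
```

```text
pred ptr [297.91601764 220.79109803] seen [301.4 220. ]
J px/mm [[-0.91 -0.47 -0.04]
 [-0.33  0.58  0.78]]
peg tip at z .155 [0.59846442 0.20044515 0.155     ] ring c [0.5992769  0.19918542 0.115     ]
up -4 [8.6 1.5]
up -2 [ 7.7 -0.4]
up 0 [ 6.7 -2.3]
up 2 [ 5.8 -4.2]
lo -4 [  7.5 -12.6]
lo -2 [  6.6 -14.5]
lo 0 [  5.6 -16.4]
lo 2 [  4.7 -18.3]
ring [ 0.465  -0.1903] r 0.0262
hit True z 0.0666
w 0.0514825332378676 df [  2.31  -1.47 -10.92] [-0.    0.47 -1.74] t 21.9
(array([ 0.46502091, -0.19031072]), np.float64(0.07105271583292984))
```

```bash
python3 - <<'E'
from h import *
xy,ok=thread([.5994,.2011],.0711,.115,.25); print(xy,ok)
if ok:
    f=robot.observe()['ft_force']; print(f.round(2)); release()
    p,e,t=campose([.6,.255,.10],-60,45,.27,180)
    robot.move_pose(p,e); robot.pause(.2); C=cam('wrist'); im=robot.grab_frame('wrist'); cv2.imwrite('pics/w4.png',im); np.savez('w4c.npz',K=C[0],r=C[1],t=C[2])
    u,v=proj([.6,.25,.1],C)[0].astype(int); x,y=u-60,v-70; print(x,y,robot.observe()['time'])
    cv2.imwrite('pics/w4c.png',cv2.resize(im[y:y+110,x:x+140],None,fx=5,fy=5,interpolation=2))
E
```

```text
0 True z-zflat -0.006 dF [2.64 0.22 1.96] xy [0.5994 0.2011] 26.0
[0.5994 0.2011] True
[ 1.07 -0.35 -0.07]
rel ft [-0.17  0.11  0.05]
257 124 29.2
```

View pics/w4c.png

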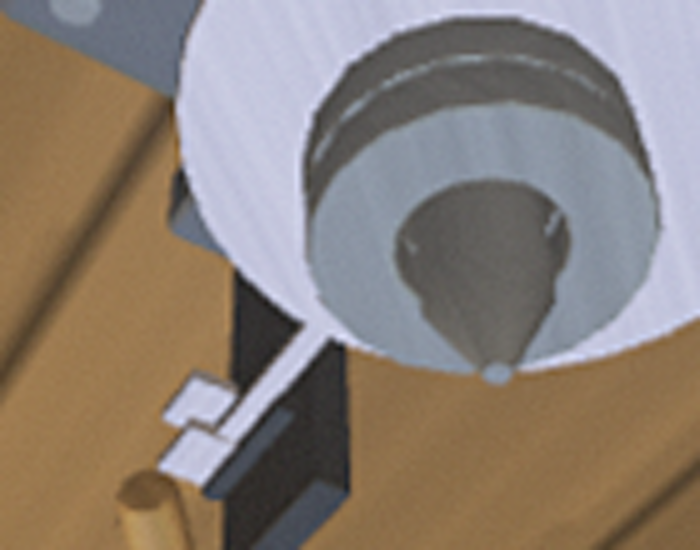

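The tip of the pointer now passes behind the upper ledge in the view, so it is below it, probably in the gap. A lower, closer side view will settle that.

```bash
python3 - <<'E'
from h import *
G=[.605,.28,.09]
for az in (-65,-45,-25,60,80,100):
  for el in (15,25,35):
    for d in (.17,.22):
      for roll in range(0,360,45):
        p,e,t=campose(G,az,el,d,roll)
        if np.hypot(t[0]-.599,t[1]-.2)<.12 and t[2]<.19 or min(p[2],t[2])<.1 or np.hypot(*p[:2])>.85: continue
        q=robot.ik(p,e)
        if q is not None: print(az,el,d,roll,p.round(3),t.round(3),np.round(q).astype(int).tolist())
E
```

```text
80 35 0.22 225 [0.584 0.37  0.194] [0.591 0.32  0.141] [34, 51, 44, 106, -39, -180]
80 35 0.22 270 [0.573 0.393 0.164] [0.584 0.333 0.124] [38, 66, 59, 117, -48, -125]
100 15 0.22 225 [0.549 0.388 0.159] [0.575 0.328 0.126] [41, 51, 33, 102, -58, 174]
100 15 0.22 270 [0.533 0.394 0.124] [0.566 0.332 0.105] [44, 62, 38, 113, -69, -126]
100 25 0.22 180 [0.588 0.374 0.191] [0.598 0.321 0.142] [35, 54, 47, 108, -42, 124]
100 25 0.22 225 [0.551 0.374 0.178] [0.576 0.321 0.134] [39, 38, 21, 90, -51, 164]
100 25 0.22 270 [0.534 0.387 0.145] [0.566 0.328 0.115] [43, 46, 23, 95, -63, -142]
100 35 0.22 270 [0.536 0.376 0.164] [0.567 0.323 0.124] [40, 33, 13, 83, -56, -151]
100 35 0.22 315 [0.547 0.399 0.134] [0.574 0.336 0.107] [42, 61, 42, 110, -61, -86]
```

```bash
python3 - <<'E'
from h import *
robot.set_gripper(.03)
robot.move_pose([.55,.33,.33],[180,0,-90])
G=[.605,.28,.09]
for a in [(80,35,.25,225),(80,30,.25,225),(80,35,.23,225),(80,35,.22,225)]:
    p,e,t=campose(G,*a)
    try: robot.move_pose(p,e); print(a); break
    except robot.IKError: pass
robot.pause(.2); C=cam('wrist'); im=robot.grab_frame('wrist'); cv2.imwrite('pics/w5.png',im); np.savez('w5c.npz',K=C[0],r=C[1],t=C[2])
u,v=proj([.605,.28,.09],C)[0]; print(u,v,robot.observe()['time'],proj([[.605,.28,.1],[.605,.28,.08]],C))
M=cv2.getRotationMatrix2D((u,v),-45,7); 
d=proj([[.605,.28,.1]],C)[0]-[u,v]; ang=np.degrees(np.arctan2(d[1],d[0]))
M=cv2.getRotationMatrix2D((u,v),ang+90,7); M[:,2]+=[350-u,275-v]; np.save('M5.npy',M)
cv2.imwrite('pics/w5c.png',cv2.warpAffine(im,M,(700,550),flags=2))
E
```

```text
(80, 35, 0.25, 225)
314.6096710608852 198.0907036396376 32.6 [[321.60380264 205.0854829 ]
 [307.92935595 191.40976991]]
```

View pics/w5c.png

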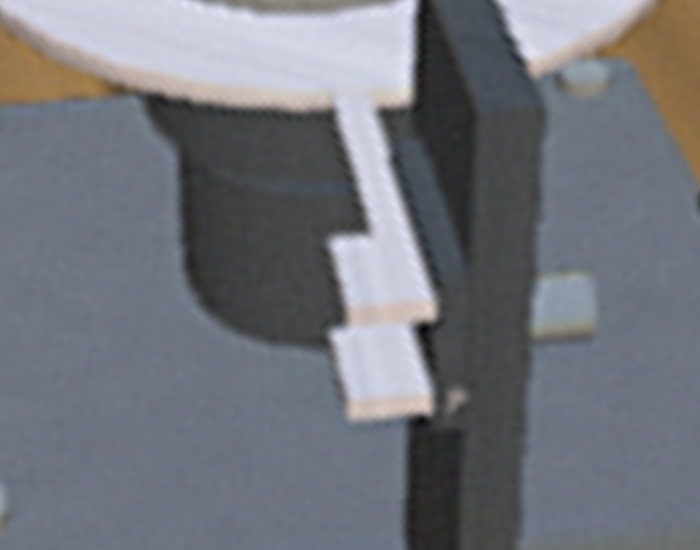

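The upper ledge front is at crop (390,312) and the lower one at (390,408). The pointer strip runs from the pan rim at (358,95) and merges with the upper ledge level in this view. I compute where its tip must be.

```bash
python3 - <<'E'
from h import *
d=np.load('w5c.npz'); C=(d['K'],d['r'],d['t']); M=np.load('M5.npy')
f=lambda P:(M@np.c_[proj(P,C),np.ones(len(np.atleast_2d(P)))].T).T
P=np.array([.6,.2885,.094]); print('tip',f(P[None]))
for i in range(3):
    Q=P.copy();Q[i]+=.005; print('xyz'[i],((f(Q[None])-f(P[None]))/5).round(2))
for yaw in (-8,-5,-2):
  y=np.radians(yaw); ax=np.array([-np.sin(y),np.cos(y)]); ex=np.array([np.cos(y),np.sin(y)])
  c=np.array([.5928,.1941])
  for j in (.012,.019,.026): print(yaw,j,'rim',f([[*(c+.055*ax),.114-j]]).round(0),'tip',f([[*(c+.089*ax),.114-j]]).round(0))
b=cv2.imread('pics/w5.png'); g=cv2.warpAffine(b,M,(700,550),flags=2)
a=g[220:430,310:460]; a=cv2.resize(a,None,fx=2.8,fy=2.8,interpolation=2).astype(float)
e=cv2.imread('pics/w4.png'); u,v=257+150//5,124+360//5; s=cv2.resize(e[v:v+28,u:u+24],(380,443),interpolation=2).astype(float)
st=lambda x:np.clip((x-90)*1.6,0,255)
st=lambda x:np.where(x<150,x*.4,60+(x-150)*195/105).clip(0,255)
o=np.zeros((590,800,3),np.uint8);o[:588,:420]=st(a);o[:443,420:]=st(s);cv2.imwrite('pics/cmp.png',o)
E
```

```text
tip [[404.99480621 284.07383064]]
x [[-8.43  0.88]]
y [[1.72 4.99]]
z [[ 0.13 -7.06]]
-8 0.012 rim [[342.  59.]] tip [[352. 202.]]
-8 0.019 rim [[342. 105.]] tip [[352. 251.]]
-8 0.026 rim [[342. 150.]] tip [[352. 299.]]
-5 0.012 rim [[364.  58.]] tip [[392. 201.]]
-5 0.019 rim [[364. 104.]] tip [[391. 250.]]
-5 0.026 rim [[364. 150.]] tip [[390. 298.]]
-2 0.012 rim [[386.  57.]] tip [[431. 198.]]
-2 0.019 rim [[386. 103.]] tip [[430. 247.]]
-2 0.026 rim [[385. 148.]] tip [[429. 295.]]
```

View pics/cmp.png

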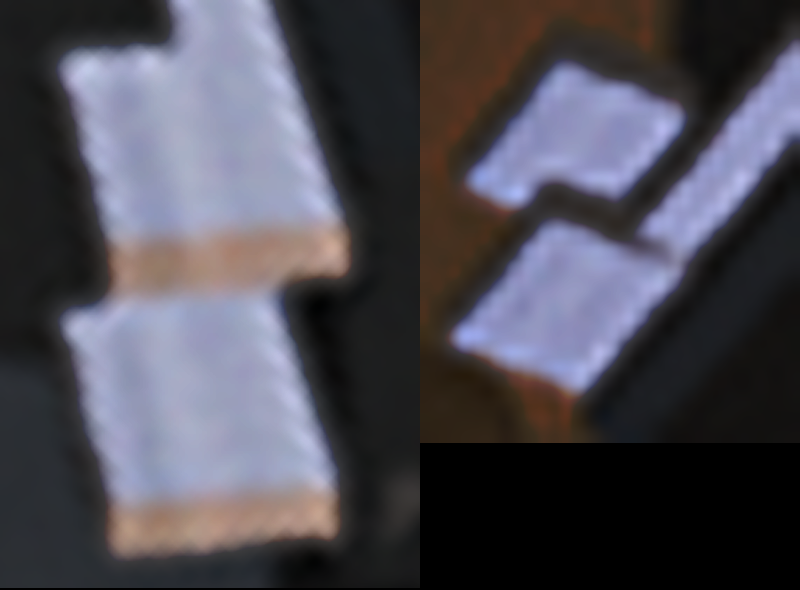

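The seam at panel (660,245) shows the pointer tip passing under the upper ledge's top plane, but not by how much. I triangulate ledge corners and the pointer's root from the two side views.

```bash
python3 - <<'E'
from h import *
def L(n): d=np.load(n); return (d['K'],d['r'],d['t'])
C4,C5,C3=L('w4c.npz'),L('w5c.npz'),L('w3c.npz'); Mi=cv2.invertAffineTransform(np.load('M5.npy'))
p5=lambda a:Mi@[*a,1]; p4=lambda a:np.array([257+a[0]/5,124+a[1]/5])
from scipy.optimize import least_squares
def tri(a4,a5):
    a4,a5=p4(a4),p5(a5)
    s=least_squares(lambda P:np.r_[proj(P,C4)[0]-a4,proj(P,C5)[0]-a5],[.6,.28,.09],x_scale=.01); return s.x,np.abs(s.fun).max()
for n,a,b in [('up front outer',(157,470),(348,303)),('up back outer',(187,425),(330,237)),('up front inner',(208,485),(434,299)),
  ('lo front outer',(163,418),(348,402)),('lo back outer',(195,374),(331,328)),('strip root +x',(303,322),(335,97)),('strip root plate',(335,341),(380,97))]:
    x,e=tri(a,b); print(n,x.round(4),'resid px',e.round(2))
px3=lambda a:np.array([257+a[0]/5,125+a[1]/5])
for nm,C,p in (('w3',C3,px3((502,415))),('w4',C4,p4((497,372)))):
    for z in (.145,.15,.155,.16): print(nm,z,unproj(p,z,C)[:2].round(4),end=' ')
    print()
E
```

```text
up front outer [0.6077 0.2953 0.0973] resid px 0.32
up back outer [0.6078 0.2814 0.0967] resid px 0.14
up front inner [0.5973 0.2949 0.0964] resid px 0.94
lo front outer [0.6076 0.2952 0.083 ] resid px 0.45
lo back outer [0.6074 0.2807 0.0829] resid px 0.13
strip root +x [0.6015 0.2476 0.0956] resid px 0.26
strip root plate [0.5949 0.2484 0.0958] resid px 0.51
w3 0.145 [0.5914 0.2086] w3 0.15 [0.5949 0.2045] w3 0.155 [0.5985 0.2004] w3 0.16 [0.602  0.1964] 
w4 0.145 [0.5968 0.2027] w4 0.15 [0.6001 0.1988] w4 0.155 [0.6034 0.195 ] w4 0.16 [0.6067 0.1912]
```

The triangulation shows:

| Feature | Height (m) |
|---|---|
| Upper ledge top | 0.0968 |
| Lower ledge top | 0.0830 |
| Gap middle | about 0.088 |
| Pointer centre | about 0.0945 |

The pointer is about 6 mm above the gap's middle, level with the upper ledge. One more ring (7 mm) puts it about 1 mm below the middle, so I place a third.

```bash
python3 - <<'E'
from h import *
robot.move_pose([.55,.33,.33],[180,0,-90])
r=pick(np.array([.479,-.3063])); print(r)
if r:
    robot.move_pose([.56,-.05,.25],[180,0,-90])
    xy,ok=thread([.5996,.2011],r[1],.120,.25); print(xy,ok,robot.observe()['time'])
E
```

```text
ring [ 0.4786 -0.3094] r 0.0262
hit True z 0.0666
w 0.050840116445705796 df [ 3.21 -2.61 -9.54] [ 0.78 -0.1  -2.15] t 40.6583
(array([ 0.47864383, -0.30942907]), np.float64(0.07108010628890903))
0 True z-zflat -0.0004 dF [-0.86 -0.66  0.3 ] xy [0.5996 0.2011] 44.9
[0.5996 0.2011] True 44.9417
```

```bash
python3 - <<'E'
from h import *
for i in range(3):
    p=robot.observe()['tool_pos']
    if p[2]<.1862: break
    h=robot.line_to([p[0],p[1],.185],vel=.03,guard=2); robot.pause(.15); o=robot.observe(); print(h,o['tool_pos'].round(4),o['ft_force'].round(2))
E
```

```text
True [0.5985 0.201  0.1873] [-0.16  0.11 -0.5 ]
False [0.5986 0.201  0.1851] [0.18 0.29 0.78]
```

Near-equilibrium load, so I release and look from the same +y view.

```bash
python3 - <<'E'
from h import *
release()
robot.set_gripper(.03)
robot.move_pose([.55,.33,.33],[180,0,-90])
p,e,t=campose([.605,.28,.09],80,35,.25,225); robot.move_pose(p,e); robot.pause(.2)
C=cam('wrist'); im=robot.grab_frame('wrist'); cv2.imwrite('pics/w6.png',im)
u,v=proj([.605,.28,.09],C)[0]; d=proj([[.605,.28,.1]],C)[0]-[u,v]; ang=np.degrees(np.arctan2(d[1],d[0]))
M=cv2.getRotationMatrix2D((u,v),ang+90,5); M[:,2]+=[350-u,390-v]
cv2.imwrite('pics/w6c.png',cv2.warpAffine(im,M,(700,590),flags=2)); print(robot.observe()['time'])
E
```

```text
rel ft [ 0.3  -0.57  0.65]
51.05
```

View pics/w6c.png

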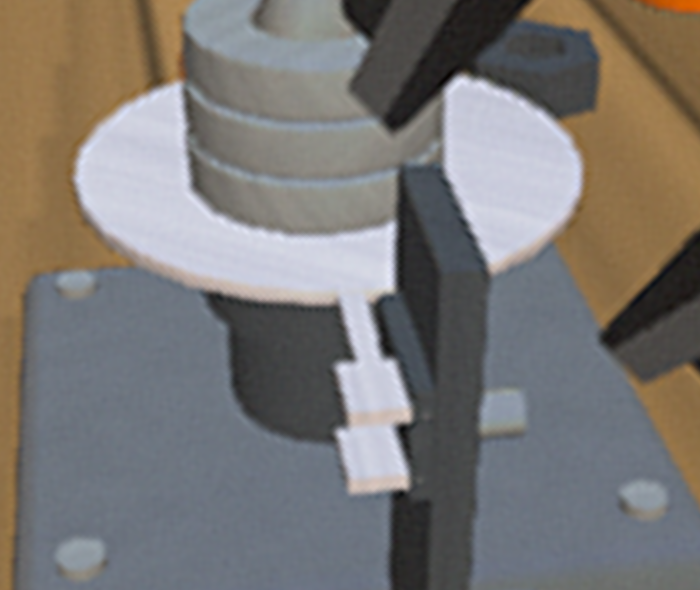

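Three rings lie flat on the peg. The pointer root has dropped to row 297, against an expected 263 before the third ring. That is 6.8 mm, so the pointer is at about 0.088, the gap's middle. Next I back off and hand in.

```bash
python3 - <<'E'
from h import *
robot.move_pose([.55,.33,.33],[180,0,-90]); robot.pause(.5); print(robot.observe()['time']); print(robot.job_done())
E
```

```text
53.1917
the job is handed in; nothing more can be done
None
```

I handed the job in at 53 s: three rings lie flat around the peg and the pointer measures within about 1 mm of the gap's middle; the fourth ring, the nut and the offcut were not touched, and I got no verdict back.

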